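# Raise the counterweighted grow lamp off the terrarium

### The job

The grow lamp's panel is folded down over the little terrarium. With your fingertips under the panel, gently push it up past its balance point so that its counterweight keeps it raised, then let go and back away. Push only from underneath: do not pinch the panel, do not touch its finned top or the counterweight, and leave everything else standing where it is.

Things in the scene. Friction and masses are not known exactly. Their poses are not given: they have to be found in the camera images.
- stand: The lamp's fixed foot: a pale wooden board 235 x 130 x 12 mm with a black pillar (26 x 40 mm, 180 mm tall) near its far end. The origin is on the table directly below the hinge axis, at the pillar. Its -x axis points from the pillar along the folded-down panel, roughly towards the robot; y is parallel to the hinge axis; z up. The board reaches from 182 mm on the -x side to 52 mm on the +x side.
- lamp (a joint): Panel angle about its hinge, rad: 0 = folded down, level; 1.5 = raised almost upright on its upper stop; grows as the free edge swings up and away over the pillar. Balance point somewhere between 0.6 and 1.0 rad (it varies): below, the panel falls back to 0; above, it goes on by itself, damped, to 1.5 within about 3 s and stays. Lifting at the free edge takes about 1 to 5 N.
- lamp_hinge (a point): Point on the hinge axis, middle of the panel's width, 165 mm above the table. Its axes turn with the panel: -x runs from the hinge to the panel's free edge, y along the hinge axis, z out of the panel's finned top.
- lamp_edge (a point): Middle of the lower border of the panel's free edge: 180 mm from the hinge axis, 6 mm below its level; folded down, 159 mm above the table, with free space in front and, for the first 40 mm, under it. The panel is a black frame 150 mm long (30 to 180 mm from the hinge axis), 120 mm wide along the hinge axis, 12 mm thick, with a white underside, joined to the hinge by two slim arms.
- heatsink: Finned aluminium heat sink on the panel's top, 142 x 112 mm, about 11 mm thick, set 4 mm inside the frame's outline; it turns with the panel. Origin at the centre of its underside. Not to be touched.
- counterweight: Red cylinder 34 mm in diameter, 56 mm long, parallel to the hinge axis on two steel rods 110 mm from the hinge axis, cranked 125 degrees from the panel's free-edge direction, so it stands above and behind the pillar when the panel is down and swings backwards and down as the panel rises. The origin is on the hinge axis, not at the cylinder. Not to be touched.
- terrarium: Closed glass jar with moss and stones and a cork lid, 86 mm in diameter, 92 mm tall, loose on the stand's board under the panel (centre about 85 mm from the hinge axis). Origin at the centre of its underside. Stays where it is.
- pot: Loose empty brown-red plastic plant pot, 100 mm across, 90 mm tall, beside the lamp. Origin at the centre of its underside. Stays where it is.
- mug: Loose white mug, 82 mm across plus a handle, 100 mm tall, beside the lamp. Origin at the centre of its underside. Stays where it is.
- mister: Loose green bottle with white cap, 64 mm across, 150 mm tall, beside the lamp. Origin at the centre of its underside. Stays where it is.
- canister: Loose clear jar with a wooden lid, 76 mm across, 100 mm tall, beside the lamp. Origin at the centre of its underside. Stays where it is.
- cork: Loose cork stopper standing on end, 28 mm across, 40 mm tall, on the table to the robot's left. Origin at the centre of its underside. Stays where it is.
- brush: Loose flat brush with a wooden handle, 200 mm long, 42 mm wide, 20 mm high, lying on the table to the robot's right. Origin under the middle of its length, x along it. Stays where it is.
Things that resemble listed ones, but are neither listed nor needed, are in the scene too. Leave any blue look-alike of the canister alone.

How it is judged:
On the way:
1. the fingers are pushing the panel up (more than 0.4 rad up, with finger contact) (value of joint lamp above 0.4 rad and contact force between the fingers and lamp above 0.2 N), for 0.1 s.
At the end, for the whole second after the job is handed in: The lamp panel rests raised on its upper stop by itself (joint above 1.4 rad, still), and the terrarium, pot, mug, mister, canister, cork and brush are within 20 mm of where they began, the standing ones upright within 0.1 rad (value of joint lamp above 1.4 rad and velocity of joint lamp between -0.05 and 0.05 rad/s and distance of each of terrarium, pot, mug, mister, canister, cork, brush from where it was at the start of the episode below 0.02 m and angle between each of terrarium, pot, mug, mister, canister, cork's own z axis and vertical below 0.1 rad); the robot touches nothing.
It fails at once if the fingers or arm touch the panel's finned top (pinching or pulling it) with more than 1.5 N (contact force between any of the fingers, the arm and heatsink above 1.5 N).
It fails at once if the fingers or arm touch the counterweight with more than 1.5 N (contact force between any of the fingers, the arm and counterweight above 1.5 N).
It fails at once if the panel is flung up (faster than 3 rad/s) (velocity of joint lamp above 3 rad/s).
It fails at once if a bystander is moved or lifted more than 30 mm (distance of any of terrarium, pot, mug, mister, canister, cork, brush from where it was at the start of the episode above 0.03 m).
It also fails if it takes over 40 s, if anything falls off the work surface, if the arm or the gripper's body presses on something with over 40 N, if the wrist force passes 120 N, or if a joint passes its speed limit or range.

### The arm

A 6-joint arm with a two-finger parallel gripper is mounted at the origin on the work surface. World frame = base frame: x ahead of the robot, y to its left, z up, the work surface at z = 0. Lengths are in m, angles in rad, forces in N, time in s.
With the tool pointing down it reaches from about 0.35 to 0.8 m from the base axis. Payload 7.3 kg.
Tool frame: the origin (TCP) lies at the very end of the fingers, on their centre line; the grasp point (between the pads) lies 19 mm behind it; y points along the fingers, x is the direction in which the jaws open and shut, and the axes are right-handed (so a half turn about y gives the same grasp; the last joint's range is limited). The gripper opens to 85 mm and grips with 20 to 120 N. Pads are 22 mm wide; open, the fingers measure 114 mm over their backs; the gripper's body (76 mm by 85 mm) begins 54 mm behind the grasp point. The pads swing forward as they close: fully open they stand 13 mm farther back than shut.
Start: joints at [1.184, 0.342, 1.524, -0, 1.275, -0.146], TCP at [0.125, 0.51, 0.231] pointing down, gripper open.
Joint ranges: [-2.53, 2.53], [-0.77, 2.02], [0.04, 2.7], [-1, 4.14], [0.28, 2.66], [-3.11, 3.11]. Speed limits (rad/s): [2.57, 2.57, 3.14, 3.14, 3.14, 3.14].

### API

Orientations are given as a 3x3 rotation matrix whose columns are the frame's x, y, z axes.
In Python, from cell import status, cams, env gives the robot as it stands.
- The arm moves only by the tool jog_arm, never from a script. Its argument "rows" is a list of rows, each an object of numbers: "grip": the opening, from 0 (shut) to 1 (fully open); "dx", "dy", "dz": the shift along the tool's x, y, z in mm; "ax", "ay", "az": the turn, a rotation vector about the tool's x, y, z in rad. In form: [{"grip": .., "dx": .., "dy": .., "dz": .., "ax": .., "ay": .., "az": ..}, ...]. A call has 1 to 20 rows; each row shifts and turns the commanded pose from where the row before left it, along the tool's axes as they then stand; what a row does not reach is not made up. A row lasts 1/12 s, in which the tool goes at most 41.7 mm and 7.16 degrees, less where a joint would pass 70% of its speed; a pose out of reach is approached as far as the arm can. A call is refused whole if a number of a shift passes 41.7 or a number of a turn 0.125, either way. A call with a gripper value outside its range is refused whole. The fingers move at their own pace and stop on an object; the grip force is fixed at half the most. Time passes only in rows, so rows that do not move let the fingers close. It gives the time, the measured TCP pose, the force and the opening at its end, in the units of the state.
- status.sense(): the state, without advancing time (a new reading comes with each control period).
- cams.read_camera(name): name is "scene" or "top" or "wrist"; returns (picture, depth): 384x512x3 uint8, red, green, blue; 384x512 float32, m along the optical axis (not along the pixel's ray), 0 where there is no reading.
- cams.camera_info(name): a dict with "camera_matrix" (3x3 intrinsics, pixels), "k1" (the pictures are not rectified: a ray, as slopes to the right and down, at radius r is drawn at 1 + k1 r^2 times it, then the intrinsics apply), "world_from_camera" (4x4, takes a point from camera to world coordinates). Camera axes: x right, y up, looking along -z (the intrinsics and any distortion apply to the point x, -y, -z); pixel columns grow to the right and rows downward; lengths in m; the calibration is good to about 2 mm. A picture is of the moment at which its call begins: read the wrist's pose just before it. camera_info takes no time and is no camera call; for the wrist camera it gives the pose at the moment of the call.
- env.finish_job(): hands the job in, once; it reports no verdict.
The state is a dict: "clock": time; "joints": joint angles; "joint_velocities": joint speeds; "joint_torque": joint torques, N m; "ee_pos": TCP position; "tool_rot": TCP orientation; "contact_force": force on the tool from outside, world axes, zero at the start; "wrist_torque": the same for the moment, N m; "opening": finger opening in m.
Only numpy, scipy, OpenCV 4.12 (cv2) and the standard library are available. Lean on these libraries where they do the work, as an engineer would, in place of code of your own. Each camera call takes 0.05 s, during which the arm holds its last target. There are 200 camera calls.

## Working session

There is one attempt and no reset: what is moved stays moved. The work goes in short steps, Python scripts to look and compute and a tool call to move; the robot and the scene stay as the last step left them, time stands still between calls to the robot, and variables do not carry over. Pictures are saved under pics/ and viewed, about 8 in all and at most 12, crops included, and the job is handed in when it is done.

Besides the shell and the picture viewer there is one more tool, called after "Request:" as name(argument=value, ...), one argument or row to a line, values as JSON. jog_arm: Moves the arm, as the interface text tells. Its arguments: {"type":"object","properties":{"rows":{"type":"array","items":{"type":"object","properties":{"grip":{"type":"number"},"dx":{"type":"number"},"dy":{"type":"number"},"dz":{"type":"number"},"ax":{"type":"number"},"ay":{"type":"number"},"az":{"type":"number"}}}}},"required":["rows"]}

```bash
mkdir -p pics; ls; python3 - <<'E'
from cell import status, cams, env
import cv2,numpy as np
s=status.sense(); print(s['clock'],s['ee_pos'],s['tool_rot'],s['opening'])
ims=[]
for n in ["scene","top"]:
    p,d=cams.read_camera(n); i=cams.camera_info(n)
    np.savez(f'{n}.npz',p=p,d=d,K=i['camera_matrix'],k1=i['k1'],T=i['world_from_camera'])
    cv2.imwrite(f'pics/{n}1.png',p[:,:,::-1]); print(n,i)
E
```

```text
pics
0.0 [0.12503415 0.50947144 0.23061179] [[ 2.38533507e-01 -6.03187422e-04 -9.71134080e-01]
 [ 9.71132999e-01 -1.46830542e-03  2.38534153e-01]
 [-1.56980223e-03 -9.99998740e-01  2.35535169e-04]] 0.08556420023512935
scene {'camera_matrix': array([[406.31996246,   0.        , 254.61171852],
       [  0.        , 406.31996246, 198.20489659],
       [  0.        ,   0.        ,   1.        ]]), 'k1': -0.09042171086615623, 'world_from_camera': array([[ 0.29328027, -0.61755269,  0.72980501,  1.47333904],
       [ 0.95597228,  0.19756657, -0.21698952, -0.18928388],
       [-0.01018261,  0.76131211,  0.64830563,  0.96137004],
       [ 0.        ,  0.        ,  0.        ,  1.        ]])}
top {'camera_matrix': array([[457.70123319,   0.        , 250.36407033],
       [  0.        , 457.70123319, 194.58085497],
       [  0.        ,   0.        ,   1.        ]]), 'k1': -0.05885095059268064, 'world_from_camera': array([[-0.05265812,  0.97791426, -0.20226426,  0.29642609],
       [-0.99859459, -0.05278202,  0.00478495,  0.08784777],
       [-0.00599665,  0.20223196,  0.97931929,  1.34768036],
       [ 0.        ,  0.        ,  0.        ,  1.        ]])}
```

View pics/scene1.png

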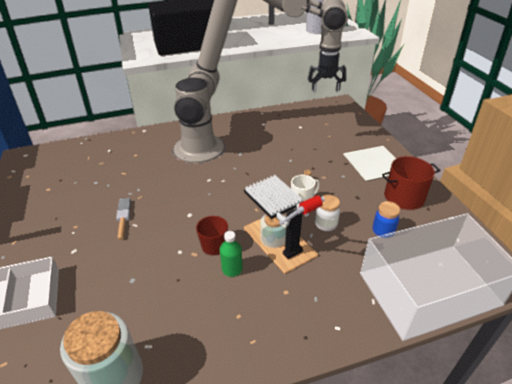

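View pics/top1.png

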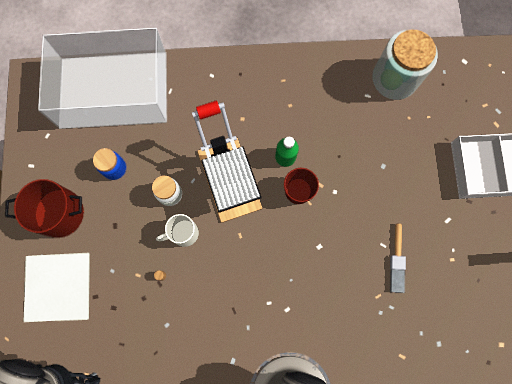

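The scene view shows the lamp in the middle with the panel down at about (275,195). In the top view the heat sink spans about (205-260,150-212), with the free edge at about (240,210), mug (180,230), pot (301,185), cork (158,275) and mister (288,150). Next I'll measure these from depth.

```bash
cat > h.py <<'E'
import numpy as np,cv2
def cloud(f):
    z=np.load(f); d=z['d']; K=z['K']; h,w=d.shape
    u,v=np.meshgrid(np.arange(w),np.arange(h))
    q=cv2.undistortPoints(np.stack([u,v],-1).reshape(-1,1,2).astype(float),K,np.array([float(z['k1']),0,0,0])).reshape(h,w,2)
    c=np.stack([q[...,0]*d,-q[...,1]*d,-d],-1)
    T=z['T']; return c@T[:3,:3].T+T[:3,3], z['p'], d
E
python3 - <<'E'
from h import *
P,p,d=cloud('top.npz')
u,v=np.meshgrid(np.arange(512),np.arange(384))
Z=P[...,2]
m=(Z>.150)&(Z<.2)&(u>195)&(u<268)&(v>140)&(v<220)&(d>0)
n,l,st,_=cv2.connectedComponentsWithStats(m.astype(np.uint8)); k=1+st[1:,4].argmax(); m=l==k
xy=P[m][:,:2]; r=cv2.minAreaRect(xy.astype(np.float32)*1000); print(r, cv2.boxPoints(r), np.median(Z[m]),Z[m].max())
rgb=p.astype(int)
red=(rgb[...,0]>150)&(rgb[...,1]<60)&(v<125)&(u>190)&(u<230); print('cw',P[red].mean(0),P[red].min(0),P[red].max(0))
for n,(a,b,c,e) in dict(mug=(150,210,205,250),pot=(280,325,165,206),mister=(275,302,132,168),can=(148,184,172,210),cork=(150,168,266,284),board=(218,262,195,222)).items():
    lo,hi=(.02,.3) if n!='board' else (.005,.03)
    mm=(u>a)&(u<b)&(v>c)&(v<e)&(Z>lo)&(Z<hi); Q=P[mm]; print(n,np.percentile(Q,[2,50,98],axis=0).round(3).tolist())
E
```

```text
((606.7445068359375, 137.68179321289062), (192.67555236816406, 119.95663452148438), 15.942397117614746) [[497.63776 168.89206]
 [530.58636  53.54917]
 [715.85126 106.47153]
 [682.90265 221.81442]] 0.1754540436312495 0.189713346483537
cw [0.74067393 0.1765682  0.27690452] [0.29642609 0.08784777 0.25339302] [0.76545807 0.2072268  1.34768036]
mug [[0.43, 0.241, 0.022], [0.464, 0.295, 0.078], [0.508, 0.346, 0.103]]
pot [[0.532, -0.109, 0.022], [0.601, -0.073, 0.07], [0.625, -0.017, 0.093]]
mister [[0.656, -0.059, 0.026], [0.674, -0.027, 0.102], [0.706, -0.001, 0.153]]
can [[0.554, 0.287, 0.028], [0.582, 0.318, 0.098], [0.619, 0.353, 0.105]]
cork [[0.335, 0.34, 0.022], [0.348, 0.352, 0.039], [0.36, 0.367, 0.044]]
board [[0.5, 0.055, 0.006], [0.526, 0.114, 0.012], [0.552, 0.174, 0.018]]
```

Request:
jog_arm(
  rows=[
    {"grip": 0,"dx": -10,"dz": -12},
    {"grip": 0,"dx": -20.5,"dz": -25},
    {"grip": 0,"dx": -20.5,"dz": -25},
    {"grip": 0,"dx": -20.5,"dz": -25},
    {"grip": 0,"dx": -20.5,"dz": -25},
    {"grip": 0,"dx": -20.5,"dz": -25},
    {"grip": 0,"dx": -20.5,"dz": -25},
    {"grip": 0,"dx": -20.5,"dz": -25},
    {"grip": 0,"dx": -20.5,"dz": -25},
    {"grip": 0,"dx": -20.5,"dz": -25},
    {"grip": 0,"dx": -20.5,"dz": -25},
    {"grip": 0,"dx": -20.5,"dz": -25},
    {"grip": 0,"dx": -20.5,"dz": -25},
    {"grip": 0,"dx": -20.5,"dz": -25},
    {"grip": 0,"dx": -20.5,"dz": -25},
    {"grip": 0,"dx": -20.5,"dz": -25},
    {"grip": 0,"dx": -16,"dz": -19},
    {"grip": 0,"ay": -0.12},
    {"grip": 0,"ay": -0.12},
    {"grip": 0,"ay": -0.12},
  ],
)

```text
invalid input at $.rows[0]: expected keys grip, dx, dy, dz, ax, ay, az
```

Request:
jog_arm(
  rows=[
    {"grip": 0,"dx": -10,"dy": 0,"dz": -12,"ax": 0,"ay": 0,"az": 0},
    {"grip": 0,"dx": -20.5,"dy": 0,"dz": -25,"ax": 0,"ay": 0,"az": 0},
    {"grip": 0,"dx": -20.5,"dy": 0,"dz": -25,"ax": 0,"ay": 0,"az": 0},
    {"grip": 0,"dx": -20.5,"dy": 0,"dz": -25,"ax": 0,"ay": 0,"az": 0},
    {"grip": 0,"dx": -20.5,"dy": 0,"dz": -25,"ax": 0,"ay": 0,"az": 0},
    {"grip": 0,"dx": -20.5,"dy": 0,"dz": -25,"ax": 0,"ay": 0,"az": 0},
    {"grip": 0,"dx": -20.5,"dy": 0,"dz": -25,"ax": 0,"ay": 0,"az": 0},
    {"grip": 0,"dx": -20.5,"dy": 0,"dz": -25,"ax": 0,"ay": 0,"az": 0},
    {"grip": 0,"dx": -20.5,"dy": 0,"dz": -25,"ax": 0,"ay": 0,"az": 0},
    {"grip": 0,"dx": -20.5,"dy": 0,"dz": -25,"ax": 0,"ay": 0,"az": 0},
    {"grip": 0,"dx": -20.5,"dy": 0,"dz": -25,"ax": 0,"ay": 0,"az": 0},
    {"grip": 0,"dx": -20.5,"dy": 0,"dz": -25,"ax": 0,"ay": 0,"az": 0},
    {"grip": 0,"dx": -20.5,"dy": 0,"dz": -25,"ax": 0,"ay": 0,"az": 0},
    {"grip": 0,"dx": -20.5,"dy": 0,"dz": -25,"ax": 0,"ay": 0,"az": 0},
    {"grip": 0,"dx": -20.5,"dy": 0,"dz": -25,"ax": 0,"ay": 0,"az": 0},
    {"grip": 0,"dx": -20.5,"dy": 0,"dz": -25,"ax": 0,"ay": 0,"az": 0},
    {"grip": 0,"dx": -16,"dy": 0,"dz": -19,"ax": 0,"ay": 0,"az": 0},
    {"grip": 0,"dx": 0,"dy": 0,"dz": 0,"ax": 0,"ay": -0.12,"az": 0},
    {"grip": 0,"dx": 0,"dy": 0,"dz": 0,"ax": 0,"ay": -0.12,"az": 0},
    {"grip": 0,"dx": 0,"dy": 0,"dz": 0,"ax": 0,"ay": -0.12,"az": 0},
  ],
)

```text
clock: 1.77
ee_pos: [0.4399, 0.0886, 0.2308]
tool_rot: [[-0.123, -0.001, -0.992], [0.992, 0.0, -0.123], [0.0, -1.0, 0.001]]
contact_force: [-0.3, 0.3, -0.6]
opening: 0.0001
```

```bash
python3 - <<'E'
from cell import status
s=status.sense(); print(s['clock'],s['ee_pos'],s['tool_rot'].round(3).tolist() if hasattr(s['tool_rot'],'round') else s['tool_rot'],s['joints'],s['opening'],s['contact_force'])
E
```

```text
1.7667 [0.43992271 0.08855075 0.23079042] [[-0.123, -0.001, -0.992], [0.992, 0.0, -0.123], [0.0, -1.0, 0.001]] [ 2.74464771e-02  2.03295539e-01  1.71908832e+00  1.51435779e-04
  1.22041587e+00 -1.66704972e+00] 0.0001385995819153098 [-0.32953423  0.29357446 -0.63679581]
```

Request:
jog_arm(
  rows=[
    {"grip": 0,"dx": 0,"dy": 0,"dz": 0,"ax": 0,"ay": -0.08,"az": 0},
    {"grip": 0,"dx": 0,"dy": 0,"dz": 0,"ax": 0,"ay": -0.075,"az": 0},
    {"grip": 0,"dx": 0,"dy": 0,"dz": 0,"ax": -0.12,"ay": 0,"az": 0},
    {"grip": 0,"dx": 0,"dy": 0,"dz": 0,"ax": -0.12,"ay": 0,"az": 0},
    {"grip": 0,"dx": 0,"dy": 0,"dz": 0,"ax": -0.12,"ay": 0,"az": 0},
    {"grip": 0,"dx": 0,"dy": 0,"dz": 0,"ax": -0.12,"ay": 0,"az": 0},
    {"grip": 0,"dx": 0,"dy": 0,"dz": 0,"ax": -0.12,"ay": 0,"az": 0},
  ],
)

```text
clock: 2.35
ee_pos: [0.4392, 0.0898, 0.2313]
tool_rot: [[-0.272, 0.533, -0.801], [0.962, 0.151, -0.226], [0.001, -0.832, -0.554]]
contact_force: [0.4, 2.1, -0.5]
opening: 0.0
```

```bash
cat > st.py <<'E'
from cell import status
import numpy as np
s=status.sense(); print(s['clock'],np.round(s['ee_pos'],4),np.round(s['tool_rot'],3).tolist(),np.round(s['joints'],3),np.round(s['contact_force'],2))
E
python3 st.py
```

```text
2.35 [0.4392 0.0898 0.2313] [[-0.272, 0.533, -0.801], [0.962, 0.151, -0.226], [0.001, -0.832, -0.554]] [-0.127 -0.073  2.185  0.45   0.524 -2.307] [ 0.41  2.11 -0.53]
```

```bash
cat > kin.py <<'E'
import numpy as np
from scipy.spatial.transform import Rotation as R
from scipy.optimize import least_squares
ry=lambda a:R.from_euler('y',a); rz=lambda a:R.from_euler('z',a)
def fk(q,p,s=-1):
    a,d,h,L1,c,L2,Lt=p
    F=ry(q[1]+q[2]); W=F*rz(s*q[3])*ry(q[4])
    return rz(q[0]).apply(np.array([a,d,h])+ry(q[1]).apply([0,0,L1])+F.apply([c,0,L2])+W.apply([0,0,Lt])), (rz(q[0])*W).apply([0,0,1])
D=[([1.184,.342,1.524,0,1.275,-.146],[.12503,.50947,.23061],[0,0,-1]),
([.02745,.2033,1.71909,.00015,1.22042,-1.667],[.43992,.08855,.23079],[0,0,-1]),
([-.127,-.073,2.185,.45,.524,-2.307],[.4392,.0898,.2313],[.533,.151,-.832])]
def fit(s):
    return least_squares(lambda p:np.concatenate([fk(q,p,s)[0]-x for q,x,_ in D]+[ .002*(p-[0,.077,.2,.4,0,.4,.25])]),[0,.077,.2,.4,0,.4,.25])
if __name__=='__main__':
    for s in(1,-1):
        f=fit(s);print(s,f.x.round(4),f.fun[:9].round(4),[fk(q,f.x,s)[1].round(3) for q,_,_ in D])
E
python3 kin.py
```

```text
1 [0.002  0.0765 0.2141 0.5076 0.0417 0.3751 0.3124] [-0.      0.0002  0.0002 -0.0003  0.0001 -0.0003  0.     -0.0002  0.0001] [array([ 0.   ,  0.001, -1.   ]), array([-0.001,  0.   , -1.   ]), array([ 0.533,  0.151, -0.832])]
-1 [ 0.34    0.0854 -2.6652  1.0134 -1.6047 -0.6737 -0.19  ] [-0.0147 -0.0123 -0.0198  0.0225  0.0096  0.0251 -0.0081 -0.0171 -0.0052] [array([ 0.   ,  0.001, -1.   ]), array([-0.001, -0.   , -1.   ]), array([ 0.478, -0.28 , -0.832])]
```

```bash
cat >> kin.py <<'E'
lo=np.array([-2.53,-.77,.04,-1,.28]);hi=np.array([2.53,2.02,2.7,4.14,2.66])
def ik(x,y,q0,P):
    f=lambda q:np.concatenate([(fk(q,P,1)[0]-x)*5,fk(q,P,1)[1]-y])
    return least_squares(f,np.clip(q0,lo+1e-3,hi-1e-3),bounds=(lo,hi))
def tgt(phi,th,s,t=.011,yaw=15.94,edge=(.5135,.111)):
    y0=np.deg2rad(15.94); e=np.array([np.cos(y0),np.sin(y0),0]); z=np.array([0,0,1.])
    H=np.array([*edge,0])+.18*e+.165*z
    E=H+(-.18*np.cos(phi)-.006*np.sin(phi))*e+(.18*np.sin(phi)-.006*np.cos(phi))*z
    w=np.deg2rad(yaw); d=np.array([np.cos(w),np.sin(w),0]); y=np.cos(th)*d-np.sin(th)*z
    n=np.sin(th)*d+np.cos(th)*z
    if phi<=th: return E+s*y-t*n,y
    return E+s*(np.cos(phi)*e-np.sin(phi)*z)-t*n,y
E
python3 - <<'E'
from kin import *
P=fit(1).x
for yaw in (15.94,0,-15):
  for th in (20,30,40,50,60):
    out=[]
    for q0 in ([-.13,-.07,2.18,.45,.52],[-.13,.2,2,2.5,.5]):
      q=q0; r=[]
      for phi,s,t in ((0,-.03,.03),(0,.02,.02),(0.3,.02,.011),(.6,.02,.011),(.9,.02,.011),(1.15,.02,.011)):
        x,y=tgt(phi,np.deg2rad(th),s,t,yaw); k=ik(x,y,q,P); q=k.x; r.append((round(k.cost**.5,3),*q[2:5].round(2)))
      out.append(r)
    print(yaw,th); [print('   ',[tuple(map(float,a)) for a in o]) for o in out]
E
```

```text
15.94 20
    [(0.033, 2.7, 2.59, 1.38), (0.0, 2.59, 2.7, 1.34), (0.0, 2.52, 2.66, 1.04), (0.0, 2.42, 2.61, 0.82), (0.0, 2.3, 2.55, 0.65), (0.0, 2.19, 2.52, 0.55)]
    [(0.033, 2.7, 2.59, 1.38), (0.0, 2.59, 2.7, 1.34), (0.0, 2.52, 2.66, 1.04), (0.0, 2.42, 2.61, 0.82), (0.0, 2.3, 2.55, 0.65), (0.0, 2.19, 2.52, 0.55)]
15.94 30
    [(0.0, 2.63, 2.58, 0.95), (0.0, 2.51, 2.67, 0.91), (0.0, 2.42, 2.53, 0.64), (0.0, 2.31, 2.34, 0.46), (0.0, 2.18, 2.13, 0.35), (0.0, 2.07, 1.94, 0.29)]
    [(0.0, 2.63, 2.58, 0.95), (0.0, 2.51, 2.67, 0.91), (0.0, 2.42, 2.53, 0.64), (0.0, 2.31, 2.34, 0.46), (0.0, 2.18, 2.13, 0.35), (0.0, 2.07, 1.94, 0.29)]
15.94 40
    [(0.0, 2.48, 2.35, 0.5), (0.0, 2.4, 2.52, 0.52), (0.0, 2.3, 2.11, 0.33), (0.007, 2.18, 1.52, 0.28), (0.001, 2.04, 1.03, 0.28), (0.0, 1.93, 0.79, 0.31)]
    [(0.0, 2.48, 2.35, 0.5), (0.0, 2.4, 2.52, 0.52), (0.0, 2.3, 2.11, 0.33), (0.007, 2.18, 1.52, 0.28), (0.001, 2.04, 1.03, 0.28), (0.0, 1.93, 0.79, 0.31)]
15.94 50
    [(0.011, 2.33, 1.44, 0.28), (0.02, 2.29, 1.92, 0.28), (0.009, 2.16, 0.95, 0.28), (0.0, 2.04, 0.57, 0.37), (0.0, 1.89, 0.4, 0.48), 
[... 3064 characters left out ...]
4.14, 0.3), (0.181, 2.06, 4.14, 0.28)]
-15 50
    [(0.043, 2.18, -1.0, 0.38), (0.067, 2.12, -1.0, 0.32), (0.002, 2.09, -1.0, 0.38), (0.0, 1.97, -0.74, 0.49), (0.0, 1.81, -0.61, 0.61), (0.0, 1.7, -0.55, 0.67)]
    [(0.1, 2.35, 4.14, 0.3), (0.064, 2.27, 4.14, 0.31), (0.129, 2.26, 4.14, 0.28), (0.19, 2.22, 4.14, 0.28), (0.245, 2.14, 4.14, 0.28), (0.276, 2.07, 4.14, 0.28)]
-15 60
    [(0.0, 2.09, -0.57, 0.47), (0.0, 2.08, -0.67, 0.37), (0.0, 1.97, -0.46, 0.53), (0.0, 1.84, -0.37, 0.67), (0.0, 1.69, -0.32, 0.79), (0.0, 1.55, -0.31, 0.88)]
    [(0.0, 2.09, -0.57, 0.47), (0.0, 2.08, -0.67, 0.37), (0.0, 1.97, -0.46, 0.53), (0.0, 1.84, -0.37, 0.67), (0.0, 1.69, -0.32, 0.79), (0.0, 1.55, -0.31, 0.88)]
```

```bash
python3 - <<'E'
from kin import *
P=fit(1).x
e=np.array([.9615,.2747,0])
for yaw in (25,35,45):
  for th in (30,40,50):
      q=np.array([-.127,-.073,2.185,.45,.524]); r=[]
      X=np.array([.4392,.0898,.2313])
      steps=[]
      for a in np.linspace(0,1,11): # at X: yaw then tilt
        t=np.deg2rad(56.3+a*(th-56.3)); w=np.deg2rad(15.9+min(1,2*a)*(yaw-15.9))
        steps.append((X,np.array([np.cos(t)*np.cos(w),np.cos(t)*np.sin(w),-np.sin(t)])))
      for phi,s,t in ((0,-.03,.03),(0,.02,.02),(0.3,.02,.011),(.6,.02,.011),(.9,.02,.011),(1.15,.02,.011)):
        steps.append(tgt(phi,np.deg2rad(th),s,t,yaw))
      for i,(x,y) in enumerate(steps):
        k=ik(x,y,q,P); q=k.x
        if i in(5,8) or i>=10: r.append((round(k.cost**.5,3),*q.round(2)))
      print(yaw,th); [print('   ',*map(float,o)) for o in r]
E
```

```text
25 30
    0.0 -0.36 -0.08 2.36 1.22 0.59
    0.0 -0.46 -0.05 2.47 1.57 0.69
    0.0 -0.53 0.0 2.54 1.75 0.81
    0.0 -0.43 0.4 2.58 2.2 0.95
    0.0 -0.28 0.48 2.48 2.34 0.91
    0.0 -0.26 0.28 2.39 2.15 0.73
    0.0 -0.23 0.18 2.28 1.94 0.61
    0.0 -0.18 0.15 2.16 1.77 0.54
    0.0 -0.14 0.17 2.05 1.65 0.5
25 40
    0.0 -0.3 -0.08 2.29 0.97 0.58
    0.0 -0.36 -0.08 2.36 1.22 0.59
    0.0 -0.4 -0.07 2.4 1.37 0.62
    0.0 -0.33 0.22 2.45 1.93 0.6
    0.0 -0.22 0.35 2.38 2.13 0.59
    0.0 -0.2 0.2 2.28 1.75 0.48
    0.0 -0.17 0.13 2.16 1.4 0.46
    0.0 -0.14 0.12 2.02 1.14 0.47
    0.0 -0.1 0.15 1.91 1.0 0.49
25 50
    0.0 -0.25 -0.07 2.22 0.74 0.6
    0.0 -0.27 -0.08 2.24 0.82 0.59
    0.0 -0.28 -0.08 2.26 0.88 0.58
    0.0 -0.24 0.14 2.3 1.31 0.43
    0.0 -0.16 0.28 2.26 1.57 0.37
    0.0 -0.14 0.17 2.15 1.06 0.41
    0.0 -0.11 0.12 2.02 0.77 0.5
    0.0 -0.08 0.14 1.88 0.61 0.59
    0.0 -0.06 0.17 1.76 0.54 0.64
35 30
    0.0 -0.46 -0.03 2.31 1.14 0.78
    0.0 -0.57 0.01 2.41 1.38 0.88
    0.0 -0.64 0.07 2.47 1.5 0.97
    0.0 -0.55 0.42 2.49 1.84 0.97
    0.0 -0.39 0.49 2.41 2.0 0.
[... 987 characters left out ...]
7 2.13 1.45 0.94
    0.0 -0.35 0.25 2.02 1.38 0.93
    0.0 -0.31 0.27 1.91 1.34 0.91
45 40
    0.0 -0.46 0.02 2.19 0.93 0.9
    0.0 -0.52 0.03 2.25 1.06 0.94
    0.0 -0.56 0.05 2.28 1.13 0.97
    0.0 -0.51 0.31 2.28 1.36 0.85
    0.0 -0.38 0.4 2.24 1.51 0.78
    0.0 -0.36 0.27 2.16 1.32 0.8
    0.0 -0.32 0.21 2.05 1.18 0.83
    0.0 -0.29 0.21 1.91 1.08 0.87
    0.0 -0.25 0.24 1.8 1.03 0.88
45 50
    0.0 -0.39 0.01 2.14 0.8 0.89
    0.0 -0.41 0.01 2.16 0.85 0.89
    0.0 -0.43 0.02 2.17 0.88 0.9
    0.0 -0.4 0.23 2.18 1.06 0.75
    0.0 -0.3 0.33 2.15 1.19 0.66
    0.0 -0.27 0.23 2.06 0.99 0.73
    0.0 -0.24 0.19 1.94 0.86 0.81
    0.0 -0.21 0.21 1.78 0.77 0.89
    0.0 -0.18 0.25 1.67 0.72 0.92
```

Request:
jog_arm(
  rows=[
    {"grip": 0,"dx": 0,"dy": 0,"dz": 0,"ax": 0,"ay": -0.087,"az": -0.058},
    {"grip": 0,"dx": 0,"dy": 0,"dz": 0,"ax": 0,"ay": -0.087,"az": -0.058},
    {"grip": 0,"dx": 0,"dy": 0,"dz": 0,"ax": -0.092,"ay": 0,"az": 0},
    {"grip": 0,"dx": 0,"dy": 0,"dz": 0,"ax": -0.092,"ay": 0,"az": 0},
    {"grip": 0,"dx": 0,"dy": 0,"dz": 0,"ax": -0.092,"ay": 0,"az": 0},
    {"grip": 0,"dx": 0,"dy": 0,"dz": 0,"ax": -0.092,"ay": 0,"az": 0},
    {"grip": 0,"dx": 0,"dy": 0,"dz": 0,"ax": -0.092,"ay": 0,"az": 0},
  ],
)

```text
clock: 2.93
ee_pos: [0.4369, 0.1223, 0.2932]
tool_rot: [[-0.407, 0.714, -0.57], [0.913, 0.33, -0.239], [0.017, -0.618, -0.786]]
contact_force: [1.4, 0.4, 1.1]
opening: -0.0003
```

```bash
cat > plan.py <<'E'
from cell import status,cams
from kin import *
s=status.sense(); Rt=np.array(s['tool_rot']); x=np.array(s['ee_pos'])
y=Rt[:,1]; yaw=np.rad2deg(np.arctan2(y[1],y[0])); th=np.arcsin(-y[2])
print(s['clock'],'yaw',yaw,'th',np.rad2deg(th),x.round(4),np.round(s['joints'],2),'F',np.round(s['contact_force'],1))
for phi,ss,t in ((0,-.03,.03),(0,.025,.022),(0,.025,.011),(.3,.025,.011),(.6,.025,.011),(.9,.025,.011),(1.0,.025,.011),(1.1,.025,.011),(1.2,.025,.011)):
    g,_=tgt(phi,th,ss,t,yaw); print(phi,ss,t,g.round(4),'tool mm from prev',(Rt.T@(g-x)*1000).round(1)); x=g
E
python3 plan.py; python3 - <<'E'
from cell import cams
import cv2
p,d=cams.read_camera('scene'); cv2.imwrite('pics/scene2.png',cv2.resize(p[100:300,130:390,::-1],None,fx=3,fy=3))
E
```

```text
2.9333 yaw 24.76982261700545 th 38.13550344929556 [0.4369 0.1223 0.2932] [-0.28 -0.21  2.31  1.14  0.6  -3.1 ] F [1.4 0.4 1.1]
0 -0.03 0.03 [0.4753 0.0934 0.1539] tool mm from prev [-44.4 103.9  94.6]
0 0.025 0.022 [0.519  0.1135 0.1263] tool mm from prev [ 0.2 55.  -8. ]
0 0.025 0.011 [0.5252 0.1164 0.1349] tool mm from prev [  0.2  -0.  -11. ]
0.3 0.025 0.011 [0.5312 0.1181 0.1884] tool mm from prev [  0.  -28.1 -45.9]
0.6 0.025 0.011 [0.5522 0.1241 0.2376] tool mm from prev [ -2.2 -13.5 -52.1]
0.9 0.025 0.011 [0.5832 0.1298 0.274 ] tool mm from prev [ -6.8   1.6 -47.7]
1.0 0.025 0.011 [0.595  0.1332 0.2835] tool mm from prev [ -1.6   3.7 -15. ]
1.1 0.025 0.011 [0.6077 0.1368 0.2918] tool mm from prev [ -1.7   5.1 -14.5]
1.2 0.025 0.011 [0.621  0.1406 0.2986] tool mm from prev [ -1.8   6.6 -13.9]
```

View pics/scene2.png

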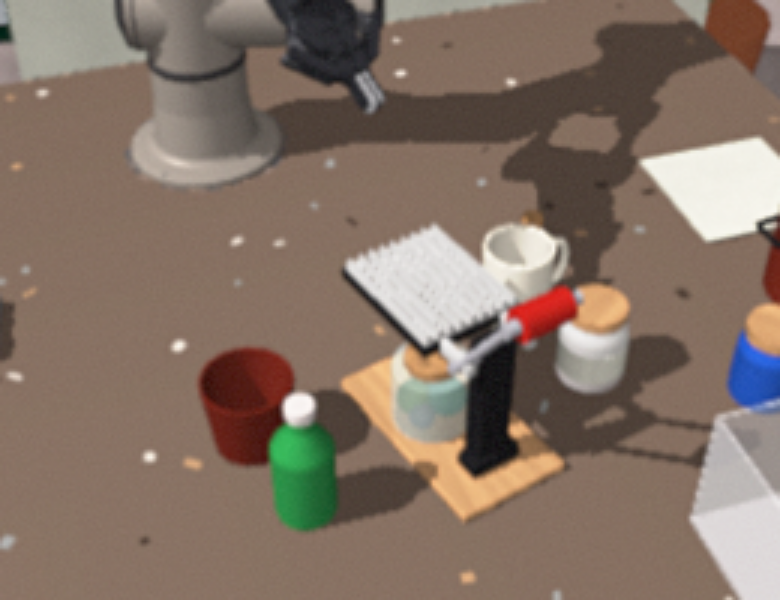

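The crop shows the gripper at about (350,70), clear of everything, with the lamp still down and the bystanders in place. Joint 6 reached its limit, so I'm turning the tool half a turn about its own axis.

Request:
jog_arm(
  rows=[
    {"grip": 0,"dx": 0,"dy": 0,"dz": 0,"ax": 0,"ay": 0.12,"az": 0},
    {"grip": 0,"dx": 0,"dy": 0,"dz": 0,"ax": 0,"ay": 0.12,"az": 0},
    {"grip": 0,"dx": 0,"dy": 0,"dz": 0,"ax": 0,"ay": 0.12,"az": 0},
    {"grip": 0,"dx": 0,"dy": 0,"dz": 0,"ax": 0,"ay": 0.12,"az": 0},
    {"grip": 0,"dx": 0,"dy": 0,"dz": 0,"ax": 0,"ay": 0.12,"az": 0},
    {"grip": 0,"dx": 0,"dy": 0,"dz": 0,"ax": 0,"ay": 0.12,"az": 0},
    {"grip": 0,"dx": 0,"dy": 0,"dz": 0,"ax": 0,"ay": 0.12,"az": 0},
    {"grip": 0,"dx": 0,"dy": 0,"dz": 0,"ax": 0,"ay": 0.12,"az": 0},
    {"grip": 0,"dx": 0,"dy": 0,"dz": 0,"ax": 0,"ay": 0.12,"az": 0},
    {"grip": 0,"dx": 0,"dy": 0,"dz": 0,"ax": 0,"ay": 0.12,"az": 0},
    {"grip": 0,"dx": 0,"dy": 0,"dz": 0,"ax": 0,"ay": 0.12,"az": 0},
    {"grip": 0,"dx": 0,"dy": 0,"dz": 0,"ax": 0,"ay": 0.12,"az": 0},
    {"grip": 0,"dx": 0,"dy": 0,"dz": 0,"ax": 0,"ay": 0.12,"az": 0},
    {"grip": 0,"dx": 0,"dy": 0,"dz": 0,"ax": 0,"ay": 0.12,"az": 0},
    {"grip": 0,"dx": 0,"dy": 0,"dz": 0,"ax": 0,"ay": 0.12,"az": 0},
    {"grip": 0,"dx": 0,"dy": 0,"dz": 0,"ax": 0,"ay": 0.12,"az": 0},
    {"grip": 0,"dx": 0,"dy": 0,"dz": 0,"ax": 0,"ay": 0.12,"az": 0},
    {"grip": 0,"dx": 0,"dy": 0,"dz": 0,"ax": 0,"ay": 0.12,"az": 0},
    {"grip": 0,"dx": 0,"dy": 0,"dz": 0,"ax": 0,"ay": 0.12,"az": 0},
    {"grip": 0,"dx": 0,"dy": 0,"dz": 0,"ax": 0,"ay": 0.12,"az": 0},
  ],
)

```text
clock: 4.65
ee_pos: [0.4369, 0.1223, 0.2926]
tool_rot: [[0.686, 0.712, 0.148], [-0.513, 0.33, 0.793], [0.516, -0.62, 0.592]]
contact_force: [0.5, 0.8, -0.5]
opening: -0.0003
```

Request:
jog_arm(
  rows=[
    {"grip": 0,"dx": 0,"dy": 0,"dz": 0,"ax": 0,"ay": 0.12,"az": 0},
    {"grip": 0,"dx": 0,"dy": 0,"dz": 0,"ax": 0,"ay": 0.12,"az": 0},
    {"grip": 0,"dx": 0,"dy": 0,"dz": 0,"ax": 0,"ay": 0.12,"az": 0},
    {"grip": 0,"dx": 0,"dy": 0,"dz": 0,"ax": 0,"ay": 0.12,"az": 0},
    {"grip": 0,"dx": 0,"dy": 0,"dz": 0,"ax": 0,"ay": 0.12,"az": 0},
    {"grip": 0,"dx": 0,"dy": 0,"dz": 0,"ax": 0,"ay": 0.12,"az": 0},
    {"grip": 0,"dx": 0,"dy": 0,"dz": 0,"ax": 0,"ay": 0,"az": 0},
  ],
)

```text
clock: 5.23
ee_pos: [0.4369, 0.1224, 0.2927]
tool_rot: [[0.419, 0.712, 0.563], [-0.908, 0.33, 0.259], [-0.001, -0.619, 0.785]]
contact_force: [0.6, -0.3, 1.0]
opening: 0.0001
```

```bash
python3 plan.py; python3 st.py
```

```text
5.2333 yaw 24.834501270201102 th 38.272137828351504 [0.4369 0.1224 0.2927] [-0.28 -0.21  2.31  1.14  0.6   0.02] F [ 0.6 -0.3  1. ]
0 -0.03 0.03 [0.4753 0.0933 0.154 ] tool mm from prev [ 42.6 103.6 -94.8]
0 0.025 0.022 [0.5189 0.1135 0.1262] tool mm from prev [-0. 55.  8.]
0 0.025 0.011 [0.5251 0.1164 0.1349] tool mm from prev [-0. -0. 11.]
0.3 0.025 0.011 [0.5312 0.1181 0.1883] tool mm from prev [  0.9 -28.3  45.8]
0.6 0.025 0.011 [0.5521 0.1241 0.2376] tool mm from prev [  3.3 -13.6  52. ]
0.9 0.025 0.011 [0.5832 0.1298 0.2741] tool mm from prev [ 7.8  1.5 47.6]
1.0 0.025 0.011 [0.595  0.1332 0.2836] tool mm from prev [ 1.9  3.6 15. ]
1.1 0.025 0.011 [0.6076 0.1368 0.2918] tool mm from prev [ 2.   5.1 14.5]
1.2 0.025 0.011 [0.621  0.1406 0.2987] tool mm from prev [ 2.1  6.5 13.9]
5.2333 [0.4369 0.1224 0.2927] [[0.419, 0.712, 0.563], [-0.908, 0.33, 0.259], [-0.001, -0.619, 0.785]] [-0.276 -0.207  2.306  1.14   0.598  0.02 ] [ 0.64 -0.31  1.02]
```

Request:
jog_arm(
  rows=[
    {"grip": 0,"dx": 7.1,"dy": 17.3,"dz": -15.8,"ax": 0,"ay": 0,"az": 0},
    {"grip": 0,"dx": 7.1,"dy": 17.3,"dz": -15.8,"ax": 0,"ay": 0,"az": 0},
    {"grip": 0,"dx": 7.1,"dy": 17.3,"dz": -15.8,"ax": 0,"ay": 0,"az": 0},
    {"grip": 0,"dx": 7.1,"dy": 17.3,"dz": -15.8,"ax": 0,"ay": 0,"az": 0},
    {"grip": 0,"dx": 7.1,"dy": 17.3,"dz": -15.8,"ax": 0,"ay": 0,"az": 0},
    {"grip": 0,"dx": 7.1,"dy": 17.3,"dz": -15.8,"ax": 0,"ay": 0,"az": 0},
    {"grip": 0,"dx": 0,"dy": 0,"dz": 0,"ax": 0,"ay": 0,"az": 0},
  ],
)

```text
clock: 5.82
ee_pos: [0.4747, 0.0933, 0.1527]
tool_rot: [[0.423, 0.708, 0.566], [-0.906, 0.331, 0.264], [-0.0, -0.624, 0.781]]
contact_force: [-0.4, 0.1, 1.0]
opening: 0.0
```

```bash
python3 plan.py; python3 - <<'E'
from cell import cams
import cv2
p,d=cams.read_camera('wrist'); cv2.imwrite('pics/wrist1.png',p[:,:,::-1])
E
```

```text
5.8167 yaw 25.046739837536588 th 38.638857380862525 [0.4747 0.0933 0.1527] [-0.35  0.25  2.46  1.99  0.65 -1.06] F [-0.4  0.1  1. ]
0 -0.03 0.03 [0.4753 0.0931 0.1543] tool mm from prev [ 0.4 -0.6  1.5]
0 0.025 0.022 [0.5187 0.1135 0.1262] tool mm from prev [-0. 55.  8.]
0 0.025 0.011 [0.525  0.1164 0.1348] tool mm from prev [-0. -0. 11.]
0.3 0.025 0.011 [0.531  0.1181 0.1883] tool mm from prev [  1.  -28.5  45.6]
0.6 0.025 0.011 [0.5519 0.1241 0.2375] tool mm from prev [  3.4 -13.9  51.9]
0.9 0.025 0.011 [0.5832 0.1298 0.2741] tool mm from prev [ 8.   1.1 47.8]
1.0 0.025 0.011 [0.595  0.1331 0.2836] tool mm from prev [ 1.9  3.5 15. ]
1.1 0.025 0.011 [0.6076 0.1367 0.2918] tool mm from prev [ 2.1  5.  14.5]
1.2 0.025 0.011 [0.621  0.1406 0.2987] tool mm from prev [ 2.2  6.4 13.9]
```

View pics/wrist1.png

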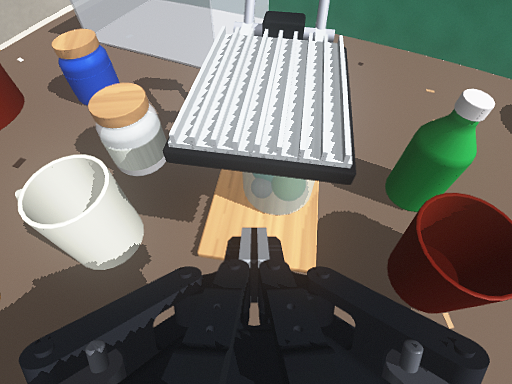

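The wrist view shows the fingertips at about (255,235), just in front of and below the panel's front border (170-355, about 165). They are centred between mug and pot, and the jar is behind. Next I'll slide in under the edge.

Request:
jog_arm(
  rows=[
    {"grip": 0,"dx": 0,"dy": 9,"dz": 0,"ax": 0,"ay": 0,"az": 0},
    {"grip": 0,"dx": 0,"dy": 9,"dz": 0,"ax": 0,"ay": 0,"az": 0},
    {"grip": 0,"dx": 0,"dy": 9,"dz": 0,"ax": 0,"ay": 0,"az": 0},
    {"grip": 0,"dx": 0,"dy": 9,"dz": 0,"ax": 0,"ay": 0,"az": 0},
    {"grip": 0,"dx": 0,"dy": 9,"dz": 0,"ax": 0,"ay": 0,"az": 0},
    {"grip": 0,"dx": 0,"dy": 9,"dz": 0,"ax": 0,"ay": 0,"az": 0},
    {"grip": 0,"dx": 0,"dy": 0,"dz": 0,"ax": 0,"ay": 0,"az": 0},
    {"grip": 0,"dx": 0,"dy": 0,"dz": 5,"ax": 0,"ay": 0,"az": 0},
    {"grip": 0,"dx": 0,"dy": 0,"dz": 5,"ax": 0,"ay": 0,"az": 0},
    {"grip": 0,"dx": 0,"dy": 0,"dz": 5,"ax": 0,"ay": 0,"az": 0},
    {"grip": 0,"dx": 0,"dy": 0,"dz": 0,"ax": 0,"ay": 0,"az": 0},
  ],
)

```text
clock: 6.78
ee_pos: [0.5221, 0.1163, 0.1383]
tool_rot: [[0.424, 0.714, 0.557], [-0.906, 0.331, 0.264], [0.004, -0.616, 0.787]]
contact_force: [0.2, -0.4, -1.4]
opening: 0.0003
```

```bash
python3 plan.py; python3 - <<'E'
from cell import cams
import cv2
p,d=cams.read_camera('wrist'); cv2.imwrite('pics/wrist2.png',p[:,:,::-1])
E
```

```text
6.7833 yaw 24.874574210985188 th 38.06062345393433 [0.5221 0.1163 0.1383] [-0.22  0.36  2.37  2.16  0.61 -1.13] F [ 0.2 -0.4 -1.4]
0 -0.03 0.03 [0.4753 0.0933 0.1539] tool mm from prev [  1.1 -50.7 -19.9]
0 0.025 0.022 [0.5191 0.1136 0.1263] tool mm from prev [ 0. 55.  8.]
0 0.025 0.011 [0.5252 0.1164 0.1349] tool mm from prev [ 0.1  0.  11. ]
0.3 0.025 0.011 [0.5312 0.1181 0.1884] tool mm from prev [  1.2 -28.1  45.9]
0.6 0.025 0.011 [0.5522 0.1241 0.2376] tool mm from prev [  3.7 -13.4  52. ]
0.9 0.025 0.011 [0.5833 0.1298 0.274 ] tool mm from prev [ 8.2  1.6 47.5]
1.0 0.025 0.011 [0.595  0.1332 0.2835] tool mm from prev [ 2.   3.7 14.9]
1.1 0.025 0.011 [0.6077 0.1368 0.2918] tool mm from prev [ 2.1  5.1 14.5]
1.2 0.025 0.011 [0.621  0.1406 0.2986] tool mm from prev [ 2.2  6.6 13.9]
```

View pics/wrist2.png

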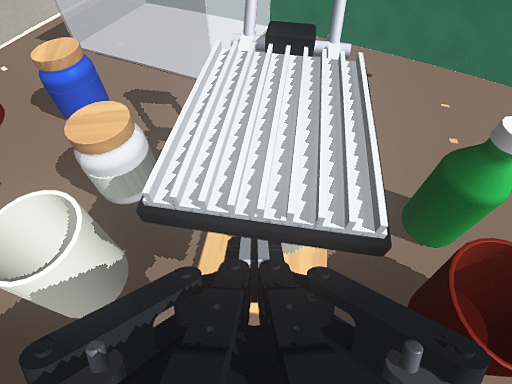

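The fingertips now reach under the border at about (255,240), just touching. Next is a slow lift along the arc.

Request:
jog_arm(
  rows=[
    {"grip": 0,"dx": 0.2,"dy": -4.4,"dz": 7.4,"ax": 0,"ay": 0,"az": 0},
    {"grip": 0,"dx": 0.2,"dy": -4.4,"dz": 7.4,"ax": 0,"ay": 0,"az": 0},
    {"grip": 0,"dx": 0.2,"dy": -4.4,"dz": 7.4,"ax": 0,"ay": 0,"az": 0},
    {"grip": 0,"dx": 0.2,"dy": -4.4,"dz": 7.4,"ax": 0,"ay": 0,"az": 0},
    {"grip": 0,"dx": 0.2,"dy": -4.4,"dz": 7.4,"ax": 0,"ay": 0,"az": 0},
    {"grip": 0,"dx": 0.2,"dy": -4.4,"dz": 7.4,"ax": 0,"ay": 0,"az": 0},
    {"grip": 0,"dx": 0.6,"dy": -2.2,"dz": 8.7,"ax": 0,"ay": 0,"az": 0},
    {"grip": 0,"dx": 0.6,"dy": -2.2,"dz": 8.7,"ax": 0,"ay": 0,"az": 0},
    {"grip": 0,"dx": 0.6,"dy": -2.2,"dz": 8.7,"ax": 0,"ay": 0,"az": 0},
    {"grip": 0,"dx": 0.6,"dy": -2.2,"dz": 8.7,"ax": 0,"ay": 0,"az": 0},
    {"grip": 0,"dx": 0,"dy": 0,"dz": 0,"ax": 0,"ay": 0,"az": 0},
  ],
)

```text
clock: 7.75
ee_pos: [0.5432, 0.1218, 0.2222]
tool_rot: [[0.423, 0.715, 0.557], [-0.906, 0.331, 0.264], [0.004, -0.616, 0.788]]
contact_force: [-0.4, 0.1, 0.7]
opening: 0.0003
```

```bash
python3 plan.py; python3 - <<'E'
from cell import cams
import cv2,numpy as np
p,d=cams.read_camera('scene');q,d=cams.read_camera('wrist'); cv2.imwrite('pics/s3.png',np.hstack([cv2.resize(p[130:290,180:370,::-1],(456,384)),cv2.resize(q[:,:,::-1],(340,384))]))
E
```

```text
7.75 yaw 24.826872558848386 th 38.03044109258971 [0.5432 0.1218 0.2222] [-0.18  0.16  2.22  1.66  0.48 -0.52] F [-0.4  0.1  0.7]
0 -0.03 0.03 [0.4753 0.0933 0.1539] tool mm from prev [ -3.2 -15.8 -99.2]
0 0.025 0.022 [0.5191 0.1136 0.1263] tool mm from prev [ 0. 55.  8.]
0 0.025 0.011 [0.5252 0.1164 0.1349] tool mm from prev [ 0.1  0.  11. ]
0.3 0.025 0.011 [0.5312 0.1181 0.1884] tool mm from prev [  1.2 -28.1  45.9]
0.6 0.025 0.011 [0.5522 0.1241 0.2376] tool mm from prev [  3.6 -13.4  52. ]
0.9 0.025 0.011 [0.5833 0.1298 0.274 ] tool mm from prev [ 8.1  1.7 47.5]
1.0 0.025 0.011 [0.595  0.1332 0.2835] tool mm from prev [ 2.   3.7 14.9]
1.1 0.025 0.011 [0.6077 0.1368 0.2918] tool mm from prev [ 2.1  5.2 14.5]
1.2 0.025 0.011 [0.621  0.1406 0.2986] tool mm from prev [ 2.2  6.6 13.9]
```

View pics/s3.png

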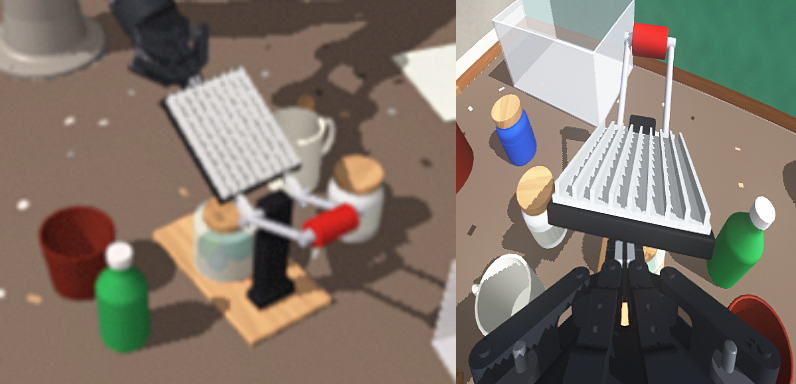

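The left half shows the panel tilted up about 0.5 rad on the fingertips, with the counterweight swinging back and the bystanders undisturbed. I'll continue past the balance point.

Request:
jog_arm(
  rows=[
    {"grip": 0,"dx": 0.6,"dy": -2.2,"dz": 8.7,"ax": 0,"ay": 0,"az": 0},
    {"grip": 0,"dx": 0.6,"dy": -2.2,"dz": 8.7,"ax": 0,"ay": 0,"az": 0},
    {"grip": 0,"dx": 1.3,"dy": 0,"dz": 8,"ax": 0,"ay": 0,"az": 0},
    {"grip": 0,"dx": 1.3,"dy": 0.3,"dz": 8,"ax": 0,"ay": 0,"az": 0},
    {"grip": 0,"dx": 1.3,"dy": 0.3,"dz": 8,"ax": 0,"ay": 0,"az": 0},
    {"grip": 0,"dx": 1.3,"dy": 0.3,"dz": 8,"ax": 0,"ay": 0,"az": 0},
    {"grip": 0,"dx": 1.3,"dy": 0.4,"dz": 8,"ax": 0,"ay": 0,"az": 0},
    {"grip": 0,"dx": 1.3,"dy": 0.4,"dz": 8,"ax": 0,"ay": 0,"az": 0},
    {"grip": 0,"dx": 1,"dy": 1.8,"dz": 7.5,"ax": 0,"ay": 0,"az": 0},
    {"grip": 0,"dx": 1,"dy": 1.9,"dz": 7.5,"ax": 0,"ay": 0,"az": 0},
    {"grip": 0,"dx": 1,"dy": 2.5,"dz": 7.2,"ax": 0,"ay": 0,"az": 0},
    {"grip": 0,"dx": 1,"dy": 2.6,"dz": 7.2,"ax": 0,"ay": 0,"az": 0},
    {"grip": 0,"dx": 1,"dy": 3.3,"dz": 7,"ax": 0,"ay": 0,"az": 0},
    {"grip": 0,"dx": 0,"dy": 0,"dz": 0,"ax": 0,"ay": 0,"az": 0},
    {"grip": 0,"dx": 0,"dy": 0,"dz": 0,"ax": 0,"ay": 0,"az": 0},
    {"grip": 0,"dx": 0,"dy": 0,"dz": 0,"ax": 0,"ay": 0,"az": 0},
    {"grip": 0,"dx": 0,"dy": 0,"dz": 0,"ax": 0,"ay": 0,"az": 0},
    {"grip": 0,"dx": 0,"dy": 0,"dz": 0,"ax": 0,"ay": 0,"az": 0},
    {"grip": 0,"dx": 0,"dy": 0,"dz": 0,"ax": 0,"ay": 0,"az": 0},
    {"grip": 0,"dx": 0,"dy": 0,"dz": 0,"ax": 0,"ay": 0,"az": 0},
  ],
)

```text
clock: 9.52
ee_pos: [0.6124, 0.1388, 0.2943]
tool_rot: [[0.422, 0.713, 0.56], [-0.907, 0.331, 0.262], [0.002, -0.618, 0.786]]
contact_force: [-0.0, -1.3, -0.1]
opening: -0.0002
```

```bash
python3 st.py; python3 - <<'E'
from cell import cams
import cv2,numpy as np
p,d=cams.read_camera('scene');q,d=cams.read_camera('wrist'); cv2.imwrite('pics/s4.png',np.hstack([cv2.resize(p[130:290,180:370,::-1],(456,384)),cv2.resize(q[:,:,::-1],(340,384))]))
E
```

```text
9.5167 [0.6124 0.1388 0.2943] [[0.422, 0.713, 0.56], [-0.907, 0.331, 0.262], [0.002, -0.618, 0.786]] [-0.107  0.16   1.949  1.141  0.462  0.115] [-0.01 -1.26 -0.05]
```

View pics/s4.png

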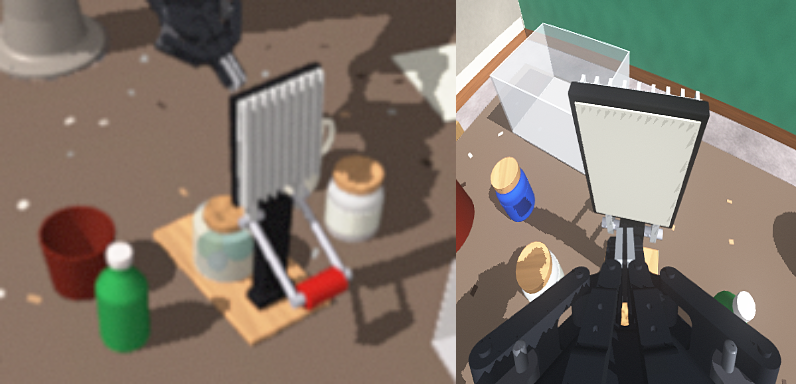

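The panel is now almost upright and has swung away from the fingertips by itself, with its white underside visible and the counterweight down at (325,285). Next I'll back away and wait for it to settle.

Request:
jog_arm(
  rows=[
    {"grip": 0,"dx": 0,"dy": -8,"dz": 0,"ax": 0,"ay": 0,"az": 0},
    {"grip": 0,"dx": 0,"dy": -12,"dz": 0,"ax": 0,"ay": 0,"az": 0},
    {"grip": 0,"dx": 0,"dy": -12,"dz": 0,"ax": 0,"ay": 0,"az": 0},
    {"grip": 0,"dx": 0,"dy": -12,"dz": 0,"ax": 0,"ay": 0,"az": 0},
    {"grip": 0,"dx": 0,"dy": -12,"dz": 0,"ax": 0,"ay": 0,"az": 0},
    {"grip": 0,"dx": 0,"dy": -12,"dz": 0,"ax": 0,"ay": 0,"az": 0},
    {"grip": 0,"dx": 0,"dy": -12,"dz": 0,"ax": 0,"ay": 0,"az": 0},
    {"grip": 0,"dx": 0,"dy": -12,"dz": 0,"ax": 0,"ay": 0,"az": 0},
    {"grip": 0,"dx": 0,"dy": 0,"dz": 0,"ax": 0,"ay": 0,"az": 0},
    {"grip": 0,"dx": 0,"dy": 0,"dz": 0,"ax": 0,"ay": 0,"az": 0},
    {"grip": 0,"dx": 0,"dy": 0,"dz": 0,"ax": 0,"ay": 0,"az": 0},
    {"grip": 0,"dx": 0,"dy": 0,"dz": 0,"ax": 0,"ay": 0,"az": 0},
    {"grip": 0,"dx": 0,"dy": 0,"dz": 0,"ax": 0,"ay": 0,"az": 0},
    {"grip": 0,"dx": 0,"dy": 0,"dz": 0,"ax": 0,"ay": 0,"az": 0},
    {"grip": 0,"dx": 0,"dy": 0,"dz": 0,"ax": 0,"ay": 0,"az": 0},
    {"grip": 0,"dx": 0,"dy": 0,"dz": 0,"ax": 0,"ay": 0,"az": 0},
    {"grip": 0,"dx": 0,"dy": 0,"dz": 0,"ax": 0,"ay": 0,"az": 0},
    {"grip": 0,"dx": 0,"dy": 0,"dz": 0,"ax": 0,"ay": 0,"az": 0},
    {"grip": 0,"dx": 0,"dy": 0,"dz": 0,"ax": 0,"ay": 0,"az": 0},
    {"grip": 0,"dx": 0,"dy": 0,"dz": 0,"ax": 0,"ay": 0,"az": 0},
  ],
)

```text
clock: 11.28
ee_pos: [0.5469, 0.1085, 0.3513]
tool_rot: [[0.422, 0.713, 0.56], [-0.907, 0.331, 0.262], [0.002, -0.618, 0.786]]
contact_force: [0.0, 0.6, -0.1]
opening: 0.0
```

Request:
jog_arm(
  rows=[
    {"grip": 0,"dx": 0,"dy": 0,"dz": 0,"ax": 0,"ay": 0,"az": 0},
    {"grip": 0,"dx": 0,"dy": 0,"dz": 0,"ax": 0,"ay": 0,"az": 0},
    {"grip": 0,"dx": 0,"dy": 0,"dz": 0,"ax": 0,"ay": 0,"az": 0},
    {"grip": 0,"dx": 0,"dy": 0,"dz": 0,"ax": 0,"ay": 0,"az": 0},
    {"grip": 0,"dx": 0,"dy": 0,"dz": 0,"ax": 0,"ay": 0,"az": 0},
    {"grip": 0,"dx": 0,"dy": 0,"dz": 0,"ax": 0,"ay": 0,"az": 0},
    {"grip": 0,"dx": 0,"dy": 0,"dz": 0,"ax": 0,"ay": 0,"az": 0},
    {"grip": 0,"dx": 0,"dy": 0,"dz": 0,"ax": 0,"ay": 0,"az": 0},
    {"grip": 0,"dx": 0,"dy": 0,"dz": 0,"ax": 0,"ay": 0,"az": 0},
    {"grip": 0,"dx": 0,"dy": 0,"dz": 0,"ax": 0,"ay": 0,"az": 0},
    {"grip": 0,"dx": 0,"dy": 0,"dz": 0,"ax": 0,"ay": 0,"az": 0},
    {"grip": 0,"dx": 0,"dy": 0,"dz": 0,"ax": 0,"ay": 0,"az": 0},
  ],
)

```text
clock: 12.28
ee_pos: [0.5469, 0.1084, 0.3512]
tool_rot: [[0.422, 0.713, 0.56], [-0.907, 0.331, 0.262], [0.002, -0.618, 0.786]]
contact_force: [-0.3, 0.2, 0.5]
opening: 0.0002
```

```bash
python3 st.py; python3 - <<'E'
from cell import cams
from h import *
import time
def grab(n):
    p,d=cams.read_camera(n); i=cams.camera_info(n)
    np.savez(f'{n}2.npz',p=p,d=d,K=i['camera_matrix'],k1=i['k1'],T=i['world_from_camera']); return p
a=grab('scene'); b=grab('top')
p2,_=cams.read_camera('scene'); print('motion px',(np.abs(p2.astype(int)-a).sum(2)>60)[130:290,180:370].sum())
cv2.imwrite('pics/s5.png',np.hstack([cv2.resize(a[130:290,180:370,::-1],(400,336)),cv2.resize(b[90:300,130:380,::-1],(400,336))]))
u,v=np.meshgrid(np.arange(512),np.arange(384))
for f in('top.npz','top2.npz'):
    P,p,d=cloud(f); Z=P[...,2]
    for n,(a,b,c,e,h) in dict(mug=(150,210,205,250,.09),pot=(280,325,165,206,.08),mister=(275,302,132,168,.13),can=(148,184,172,210,.09),cork=(150,168,266,284,.03),brush=(385,410,220,297,.008)).items():
        mm=(u>a)&(u<b)&(v>c)&(v<e)&(Z>h)&(Z<.3); print(f,n,mm.sum(),P[mm].mean(0).round(3).tolist())
# panel angle from the scene cloud: plane of heat sink
P,p,d=cloud('scene2.npz'); e=np.array([.9615,.2747]); H=np.array([.687,.161])
q=(P[...,:2]-H)@e; w=(P[...,:2]-H)@np.array([-.2747,.9615])
m=(P[...,2]>.2)&(P[...,2]<.36)&(abs(w)<.06)&(abs(q)<.06)&(d>0)
k=np.polyfit(P[m][:,2],q[m],1); print('panel tilt est',np.pi/2+np.arctan(k[0]),m.sum())
E
```

```text
12.2833 [0.5469 0.1084 0.3512] [[0.422, 0.713, 0.56], [-0.907, 0.331, 0.262], [0.002, -0.618, 0.786]] [-0.224 -0.042  1.992  0.949  0.633  0.278] [-0.33  0.17  0.53]
motion px 0
top.npz mug 168 [0.47, 0.283, 0.099]
top.npz pot 202 [0.582, -0.065, 0.088]
top.npz mister 96 [0.686, -0.031, 0.149]
top.npz can 441 [0.59, 0.324, 0.1]
top.npz cork 80 [0.348, 0.353, 0.039]
top.npz brush 730 [0.347, -0.334, 0.018]
top2.npz mug 165 [0.47, 0.282, 0.099]
top2.npz pot 199 [0.582, -0.064, 0.089]
top2.npz mister 98 [0.686, -0.031, 0.149]
top2.npz can 440 [0.59, 0.324, 0.1]
top2.npz cork 80 [0.348, 0.353, 0.04]
top2.npz brush 727 [0.346, -0.334, 0.018]
panel tilt est 1.4712738127941236 1776
```

View pics/s5.png

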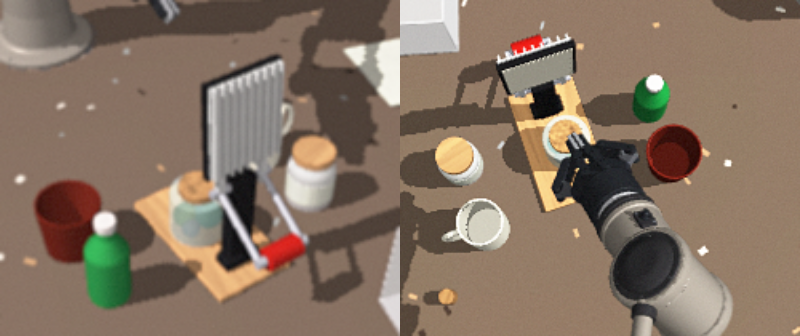

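The panel stands upright and still, the gripper is clear of it, and the terrarium and other things are where they began. I'm handing the job in.

```bash
python3 -c "
from cell import env
print(env.finish_job())"
```

```text
the job is handed in; nothing more can be done
None
```

The lamp panel is up and stays up by itself. I pushed it from underneath with the shut fingertips, along its arc past the balance point. It then swung on to its upper stop without help, and I backed off about 9 cm and handed the job in at about 12.5 s.

**Last checks:**
- **Panel:** the fitted angle was about 1.47 rad, against the 1.5 rad stop. Two pictures 0.05 to 0.1 s apart showed no motion.
- **Bystanders:** mug, pot, mister, canister, cork and brush were within about 1 mm of their starting positions. I checked the terrarium only by eye; it looked upright and in place.
- **Contact at the end:** the tool force was at noise level, about 0.6 N.

**What did not go as planned:**
- **Joint limit:** joint 6 reached its range limit while I was tilting the tool, and the tip drifted about 7 cm. I fixed this in free space with a half turn of the tool.
- **Push force not confirmed:** the force readings during the push were no larger than the noise, about 1 N. That the fingers were carrying the panel above 0.4 rad is judged from the pictures, which showed about 0.5 rad on the fingertips.

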